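# Shift the glass lap machine into third

### The arm

A 6-joint arm with a two-finger parallel gripper is mounted at the origin on the work surface. World frame = base frame: x ahead of the robot, y to its left, z up, the work surface at z = 0. Lengths are in m, angles in rad, forces in N, time in s.
With the tool pointing down it reaches from about 0.375 to 0.975 m from the base axis. Payload 3.8 kg.
Tool frame: the origin (TCP) lies midway between the tips of the shut fingers; the grasp point (between the pads) lies 19 mm behind it; z points along the fingers, y is the direction in which the jaws open and shut (so a half turn about z gives the same grasp; the last joint's range is limited). The gripper opens to 85 mm and grips with 20 to 120 N. Pads are 22 mm wide; open, the fingers measure 114 mm over their backs; the gripper's body (76 mm by 85 mm) begins 54 mm behind the grasp point. The pads swing forward as they close: fully open they stand 13 mm farther back than shut.
Start: joints at [1.273, 0.264, 1.604, -0, 1.274, -0.037], TCP at [0.174, 0.652, 0.231] pointing down, gripper open.
Joint ranges: [-2.63, 2.63], [-0.94, 2.18], [0.31, 2.57], [-1.31, 4.45], [0, 2.66], [-2.55, 2.55]. Speed limits (rad/s): [2.57, 2.57, 3.14, 3.14, 3.14, 3.14].

### API

Orientations are given as a rotation vector (axis times angle).
In Python, from workcell import readout, read_camera, camera_params, bot gives the robot as it stands.
- The arm moves only by the tool apply_moves, never from a script. Its argument "plan" is a list that holds one entry, the list of rows, each a list of 7 numbers: the shift along the tool's x, y, z each as a share of 1000 mm, from -1 to 1, then the turn, a rotation vector about the tool's x, y, z each as a share of pi rad, from -1 to 1, then the gripper command: -1 is fully open, 1 is shut, values between are in proportion. A call has exactly 8 rows; each row is the pose to reach, as a shift and turn from the pose commanded when the call began, along the tool's axes at that moment, turning the shorter way round; what a row does not reach only later rows make up. A row lasts 1/12 s, in which the tool goes at most 41.7 mm and 7.16 degrees, less where a joint would pass 70% of its speed; a pose out of reach is approached as far as the arm can. A call with a number of a shift or a turn outside -1 to 1 is refused whole. A call with a gripper value outside its range is refused whole. The fingers move at their own pace and stop on an object; "force" is the grip in N (left out, the last holds). Time passes only in rows, so rows that repeat a pose let the fingers close, or fill a call up. It gives the time, the measured TCP pose, the force and the opening at its end, in the units of the state.
- readout.read_state(): the state, without advancing time (a new reading comes with each control period).
- read_camera(name): name is "side" or "top"; returns the picture (420x560x3 uint8, red, green, blue); there is no depth.
- camera_params(name): a dict with "fovy" (degrees; the focal length in pixels is half the picture's height over the tangent of half this angle, whatever the lens; pixels are square), "cx", "cy" (the principal point, pixels), "rvec" (rotation vector, rad) and "tvec" (3), from world to camera coordinates, as OpenCV has them. Camera axes: x right, y down, z forward; pixel columns grow to the right and rows downward; lengths in m; the calibration is good to about 2 mm. A picture is of the moment at which its call begins. camera_params takes no time and is no camera call.
- bot.finish_job(): hands the job in, once; it reports no verdict.
The state is a dict: "time": time; "q": joint angles; "joint_vel": joint speeds; "joint_torque": joint torques, N m; "tool_pos": TCP position; "tcp_rot": TCP orientation; "wrist_force": force on the tool from outside, world axes, zero at the start; "torque": the same for the moment, N m; "width": opening from 0.0 (shut) to 1.0 (fully open).
Only numpy, scipy, OpenCV 4.12 (cv2) and the standard library are available. Lean on these libraries where they do the work, as an engineer would, in place of code of your own. Each camera call takes 0.05 s, during which the arm holds its last target.

### The job

Put the bench glass-lap machine into third gear: with the fingertips push the red gear lever along the left-hand slot to neutral, across the gate to the right, then forward (away from the robot) until it is fully home in the third slot, the forward right one marked with three dots. Only push it, without forcing it against the gate and never pinching it between the fingers, and leave the bottle, stone, pliers and foil roll where they are.

Things in the scene. Friction and masses are not known exactly. Their poses are not given: they have to be found in the camera images.
- machine: Fixed dark-green bench lap machine; position and yaw vary. Origin on the table straight below the centre of the gear gate; x = forward (away from the operator), y = left, z up. In this frame (mm): gearbox 240 x 240 about the origin, deck 115 high; base plate x -150 to 150, y -140 to 460, 30 high; motor behind, x 120 to 320, 162 high.
- basin (a point): Centre of the machine's grey round lap basin, on the left of the gearbox, at rim height (135 mm above the table); the basin is 320 mm across. A white drip tank 84 mm across stands 130 mm forward and 130 mm left of it, its top 250 mm above the table. Not to be touched for this job.
- gate (a point): Centre of the top of the aluminium gate plate, 153 mm above the table, axes as the machine's. Plate 116 mm in x, 100 mm in y, 8 mm thick. H cut in it: two slots along x, 18 mm wide and 56 mm long, centred 15 mm left and right of this point, joined by a crossways neutral channel 20 mm wide. Forward left is first (one dot), back left second, forward right third (three dots), back right fourth.
- pivot (a point): Pivot of the gear lever, inside the gearbox, 84 mm above the table straight below the gate centre. From it a 12 mm steel rod rises through the gate; the gate's walls stop the rod, and the two tongues between the slots have round noses.
- handle: Red tapered plastic handle on the lever, round, 42 mm across at its widest, 93 mm long. Origin on the lever's axis at the widest place, 165 mm from the pivot, 21 mm below the domed top, 235 to 249 mm above the table. z runs up the lever. It is 36 mm left or right of the gate centre in the slots, about 50 mm forward when home. Needs a push of about 2 N, up to 6 N rubbing; stays where left.
- gear_across (a joint): Sideways angle of the lever (rad), positive to the machine's right (-y). 0 upright; between about -0.25 and -0.17 in the left slot, +0.17 and +0.25 in the right slot. Starts in the left slot.
- gear_forward (a joint): Forward angle of the lever (rad), positive forward (+x of the machine). 0 = neutral; the lever goes across freely only within about 0.06 of 0 (the round noses guide it in from about 0.1, beyond that they block it); the slot ends stop it at about +0.31 forward and -0.31 back. Starts anywhere along the left slot.
- stone: Loose grey dressing stone, 100 x 25 x 20 mm, lying on the gearbox deck to the right of the gate. Origin at the centre of its underside. To be left alone.
- bottle: Loose green spray bottle, 66 mm wide, 192 mm tall, standing on the table to the right of the machine. Origin at the centre of its underside. To be left alone.
- foil: Loose roll of copper foil lying flat on the gearbox deck, between the gate and the deck's near edge; 56 mm across, 12 mm high. Origin at the centre of its underside. To be left alone.
- pliers: Loose glass pliers with orange handles lying on the table to the right of the machine, 165 mm long, 17 mm high. Origin under the joint, x towards the jaws. To be left alone.

How it is judged:
On the way, in this order (a step that is already met when the one before it is completed fails the run):
1. the lever has come across to the right in the neutral channel (value of joint gear_across above 0.16 rad and value of joint gear_forward between -0.14 and 0.14 rad), for 0.1 s.
2. the lever is fully forward in the third slot (value of joint gear_across above 0.16 rad and value of joint gear_forward above 0.265 rad), for 0.2 s.
At the end, for the whole second after the job is handed in: The lever rests in the third slot (gear_across above 0.16) within about 7 mm of the slot's end measured at the handle (gear_forward above 0.265 rad of about 0.31), not moving, and the stone, bottle, foil roll and pliers are within 15 mm of where they stood (all of step 2 and velocity of joint gear_forward between -0.05 and 0.05 rad/s and distance of each of stone, bottle, foil, pliers from where it was at the start of the episode below 0.015 m); the robot touches nothing.
It fails at once if the handle is pinched: the fingers press on opposite sides of it at once ((contact force between the fingers and handle_c0 above 0.5 N and contact force between the fingers and handle_c2 above 0.5 N) or (contact force between the fingers and handle_c1 above 0.5 N and contact force between the fingers and handle_c3 above 0.5 N)).
It fails at once if the lever is forced: the fingers press on its handle with over 60 N (contact force between the fingers and handle above 60 N).
It fails at once if a bystander (stone, bottle, foil roll, pliers) is moved, lifted or knocked over (distance of any of stone, bottle, foil, pliers from where it was at the start of the episode above 0.015 m).
It also fails if it takes over 64 s, if anything falls off the work surface, if the arm or the gripper's body presses on something with over 40 N, if the wrist force passes 120 N, or if a joint passes its speed limit or range.

## Working session

There is one attempt and no reset: what is moved stays moved. The work goes in short steps, Python scripts to look and compute and a tool call to move; the robot and the scene stay as the last step left them, time stands still between calls to the robot, and variables do not carry over. Pictures are saved under pics/ and viewed, and the job is handed in when it is done.

Besides the shell and the picture viewer there is one more tool, called after "Call:" by a JSON object that holds its "name" and its "arguments". apply_moves: Moves the arm, as the interface text tells. Shift numbers are shares of 1000 mm and turn numbers shares of pi rad, none past 1 either way. Its arguments: {"type":"object","properties":{"plan":{"type":"array","items":{"type":"array","items":{"type":"array","items":{"type":"number","minimum":-1,"maximum":1}}}},"force":{"type":"number"}},"required":["plan"]}

```bash
ls; mkdir -p pics
python3 - <<'E'
from workcell import readout, read_camera, camera_params, bot
import cv2
print(readout.read_state())
for n in("side","top"):
    p=camera_params(n);print(n,p)
    im=read_camera(n);cv2.imwrite(f"pics/{n}0.png",im[:,:,::-1])
E
```

```text
pics
{'time': 0.0, 'q': array([ 1.27309805e+00,  2.64789744e-01,  1.60536257e+00,  3.70467036e-06,
        1.27372470e+00, -3.69245365e-02]), 'joint_vel': array([ 0.00132083,  0.00201604,  0.00093966, -0.00097465,  0.00070215,
        0.0004947 ]), 'joint_torque': array([ 2.26099573e-04, -5.15100288e+01, -3.67320478e+01, -4.97471956e-05,
        1.24716581e-02,  6.53225015e-05]), 'tool_pos': array([0.17383509, 0.65147181, 0.22994356]), 'tcp_rot': array([-0.4084143 , -3.11454292,  0.0035368 ]), 'wrist_force': array([0.10070505, 0.45420703, 0.30507012]), 'torque': array([-0.02862069, -0.00692204,  0.02220681]), 'width': 1.0048605287831074}
side {'fovy': 42.11755384787859, 'cx': 268.2436156673423, 'cy': 208.5173123585723, 'rvec': array([ 2.12197293, -0.06172362,  0.06092773]), 'tvec': array([-0.60765834,  0.1477643 ,  1.41093105])}
top {'fovy': 51.456910505571095, 'cx': 279.739180391875, 'cy': 206.3448473758388, 'rvec': array([ 2.16368976, -2.14627861,  0.13083349]), 'tvec': array([0.03599603, 0.60614566, 1.13352003])}
```

View pics/side0.png

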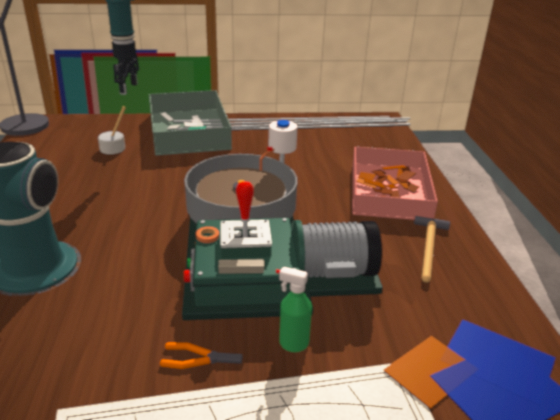

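View pics/top0.png

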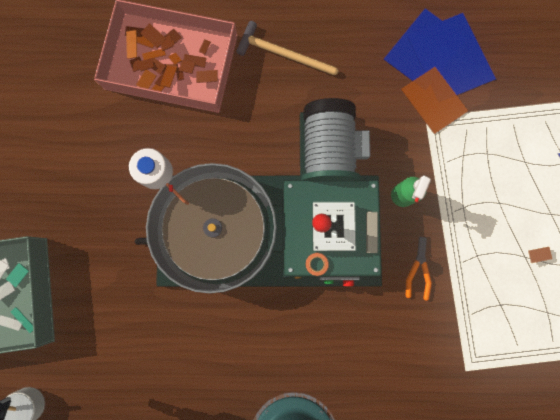

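The side view shows the red handle at about (245,190) and the gate at (245,232). In the top view the gate is at (334,226), the handle at (322,223), the stone at (372,232) and the foil at (317,265). Next I'll enlarge the gate region and measure it.

```bash
cat > h.py <<'E'
import numpy as np, cv2
from scipy.spatial.transform import Rotation as R
from workcell import camera_params
def K(n):
    p=camera_params(n); f=210/np.tan(np.radians(p['fovy']/2))
    return np.array([[f,0,p['cx']],[0,f,p['cy']],[0,0,1]]),R.from_rotvec(p['rvec']).as_matrix(),p['tvec']
def proj(n,P):
    k,r,t=K(n); c=np.atleast_2d(P)@r.T+t; c=c@k.T; return c[:,:2]/c[:,2:]
def onz(n,uv,z):
    k,r,t=K(n); d=np.c_[np.atleast_2d(uv),np.ones(len(np.atleast_2d(uv)))]@np.linalg.inv(k).T@r; o=-r.T@t
    return o+d*((z-o[2])/d[:,2])[:,None]
E
python3 - <<'E'
from h import *
a=cv2.imread('pics/top0.png'); b=cv2.imread('pics/side0.png')
cv2.imwrite('pics/topc.png',cv2.resize(a[170:290,270:390],None,fx=5,fy=5,interpolation=cv2.INTER_CUBIC))
cv2.imwrite('pics/sidec.png',cv2.resize(b[170:290,180:310],None,fx=5,fy=5,interpolation=cv2.INTER_CUBIC))
hsv=cv2.cvtColor(a,cv2.COLOR_BGR2HSV)
m=((hsv[...,1]<60)&(hsv[...,2]>150)).astype(np.uint8); m[:190]=0;m[260:]=0;m[:,:305]=0;m[:,362:]=0
c=max(cv2.findContours(m,0,1)[0],key=cv2.contourArea)
r=cv2.minAreaRect(c);print(r); bx=cv2.boxPoints(r)
P=onz('top',bx,.153);print(P, [np.linalg.norm(P[i]-P[i-1]) for i in range(4)],P.mean(0))
for n,i in(('top',a),('side',b)):
    h=i.astype(int);m=((h[...,2]>140)&(h[...,1]<50)&(h[...,0]<50)).astype(np.uint8)
    k,l,s,ce=cv2.connectedComponentsWithStats(m)
    for q in range(1,k):
        if s[q][4]>30:print(n,s[q],ce[q])
E
```

```text
((333.9999694824219, 226.0), (41.99999237060547, 47.99999237060547), 0.0)
[[ 0.48677609 -0.04002937  0.153     ]
 [ 0.60263079 -0.04017235  0.153     ]
 [ 0.60342832 -0.14195396  0.153     ]
 [ 0.48759969 -0.14041931  0.153     ]] [np.float64(0.10039332063017188), np.float64(0.11585478303223934), np.float64(0.1017847389405526), np.float64(0.11583879877679394)] [ 0.54510872 -0.09064374  0.153     ]
top [320 215   9  16  56] [324.69642857 222.80357143]
top [343 281  10   5  32] [348.1875  283.03125]
side [236 182  17  37 297] [242.82154882 195.7037037 ]
side [184 270   6  10  49] [186.42857143 274.36734694]
```

View pics/topc.png

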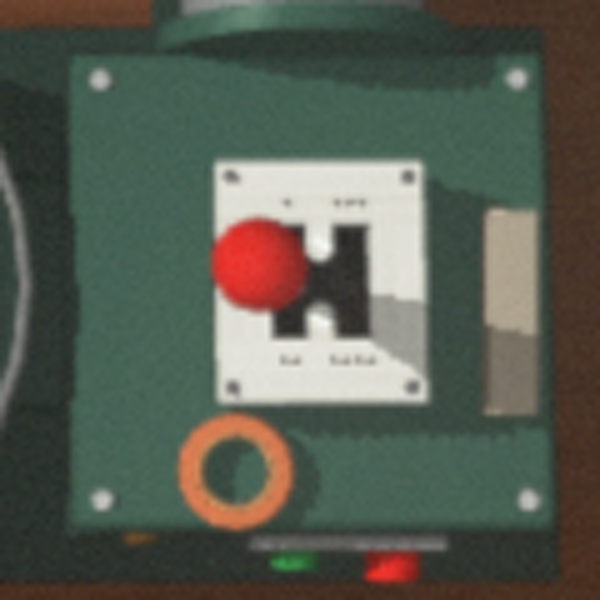

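View pics/sidec.png

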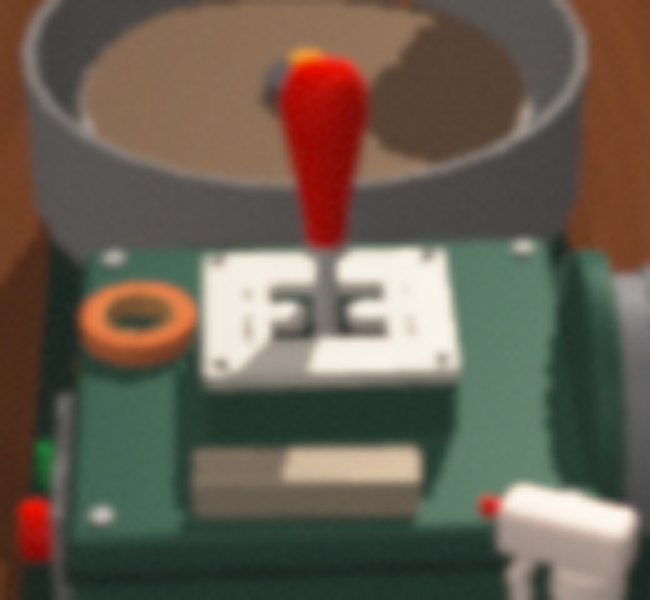

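Run:
```python
from h import *
from scipy.optimize import least_squares
t=np.array([[215,161],[422,159],[428,403],[218,403]])/5+[270,170]-.4
P=onz('top',t,.153);print(P,P.mean(0))
d=np.array([[100,80],[516,78],[528,499],[102,499]])/5+[270,170]-.4
D=onz('top',d,.116);print(D,D.mean(0))
s=np.array([[203,258],[447,250],[460,375],[205,383]])/5+[180,170]-.4
S=onz('side',s,.153);print('side',S,S.mean(0))
for X in(P,D): print(np.degrees(np.arctan2(*(X[0]-X[3])[1::-1])),np.degrees(np.arctan2(*(X[1]-X[2])[1::-1])),np.degrees(np.arctan2(*(X[0]-X[1])[1::-1]))-90,np.degrees(np.arctan2(*(X[3]-X[2])[1::-1]))-90)
# handle: triangulate
ht=np.array([260,265])/5+[270,170]-.4; hs=np.array([324,98])/5+[180,170]-.4
def f(x): return np.r_[proj('top',x)[0]-ht,proj('side',x)[0]-hs]
r=least_squares(f,[.55,-.05,.24]);print('handle',r.x,r.fun)
```

```text
[[ 0.60311264 -0.0392033   0.153     ]
 [ 0.60487753 -0.13955046  0.153     ]
 [ 0.48712761 -0.14089094  0.153     ]
 [ 0.48630392 -0.04050702  0.153     ]] [ 0.54535543 -0.09003793  0.153     ]
[[ 0.64897418  0.01611125  0.116     ]
 [ 0.65161371 -0.19365695  0.116     ]
 [ 0.44145898 -0.19570513  0.116     ]
 [ 0.4397081   0.01398261  0.116     ]] [ 0.54543874 -0.08981705  0.116     ]
side [[ 0.4860995  -0.04396816  0.153     ]
 [ 0.60529867 -0.04146065  0.153     ]
 [ 0.60386192 -0.14705112  0.153     ]
 [ 0.48763764 -0.14842285  0.153     ]] [ 0.54572443 -0.0952257   0.153     ]
0.6394608474546425 0.6522348112168963 1.00760404048863 0.4701279323283387
0.5827899435288026 0.5583909666628414 0.720919108872252 0.47840497171036134
handle [ 0.54471894 -0.05225441  0.2459516 ] [-0.00163645 -0.13131679 -0.13899429  0.01461217]
```

Gate centre is (0.5455, −0.0905), yaw about 0.6°. The handle is at (0.545, −0.052, 0.246), so it sits about 38 mm left and is already at neutral. The sizes and heights match the description. I'll shut the fingers and approach from the left, above the basin.

Call:
{"name": "apply_moves", "arguments": {"plan": [[[-0.026,-0.025,-0.01,0,0,-0.012,1],[-0.052,-0.05,-0.02,0,0,-0.024,1],[-0.078,-0.075,-0.03,0,0,-0.036,1],[-0.104,-0.1,-0.04,0,0,-0.048,1],[-0.13,-0.125,-0.05,0,0,-0.06,1],[-0.156,-0.15,-0.06,0,0,-0.072,1],[-0.182,-0.175,-0.07,0,0,-0.083,1],[-0.208,-0.2,-0.07,0,0,-0.083,1]]]}}

```text
time: 0.77
tool_pos: [0.3246, 0.4044, 0.3034]
tcp_rot: [-0.003, 3.139, 0.004]
wrist_force: [0.9, 0.2, 0.3]
width: 0.001
```

Call:
{"name": "apply_moves", "arguments": {"plan": [[[-0.02,-0.034,0,0,0,0,1],[-0.04,-0.068,0,0,0,0,1],[-0.06,-0.102,0,0,0,0,1],[-0.08,-0.136,0,0,0,0,1],[-0.1,-0.17,0,0,0,0,1],[-0.12,-0.204,0,0,0,0,1],[-0.14,-0.238,0,0,0,0,1],[-0.16,-0.272,0,0,0,0,1]]]}}

```text
time: 1.43
tool_pos: [0.4837, 0.1314, 0.301]
tcp_rot: [-0.0, -3.141, -0.0]
wrist_force: [1.0, 0.9, 0.9]
width: -0.001
```

Call:
{"name": "apply_moves", "arguments": {"plan": [[[-0.015,-0.025,0,0,0,0,1],[-0.03,-0.05,0,0,0,0,1],[-0.045,-0.075,0,0,0,0,1],[-0.062,-0.1,0.01,0,0,0,1],[-0.062,-0.11,0.03,0,0,0,1],[-0.062,-0.11,0.055,0,0,0,1],[-0.062,-0.11,0.075,0,0,0,1],[-0.062,-0.11,0.075,0,0,0,1]]]}}

```text
time: 2.1
tool_pos: [0.5418, 0.0227, 0.2205]
tcp_rot: [-0.002, -3.131, -0.0]
wrist_force: [-0.9, 0.2, -0.4]
width: 0.001
```

```bash
cat > look.py <<'E'
import sys
from h import *
from workcell import readout, read_camera
i=sys.argv[1]; b=read_camera('side')[:,:,::-1]; a=read_camera('top')[:,:,::-1]
A=cv2.resize(a[150:270,250:390],None,fx=4,fy=4,interpolation=3);B=cv2.resize(b[150:290,175:315],None,fx=4,fy=4,interpolation=3)[:480]
B=B[:, :400] if False else B
cv2.imwrite(f'pics/{i}t.png',A);cv2.imwrite(f'pics/{i}s.png',B)
s=readout.read_state();print(s['time'],s['tool_pos'],s['wrist_force'])
E
python3 look.py a
```

```text
2.2 [0.54453333 0.02323617 0.22531778] [ 0.01064578 -0.37056477  0.2147815 ]
```

View pics/at.png

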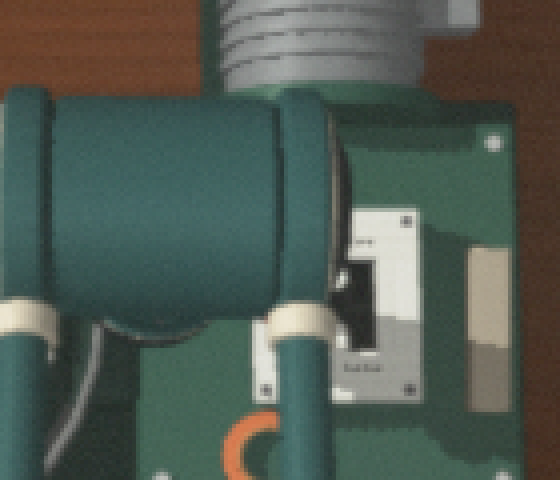

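View pics/as.png

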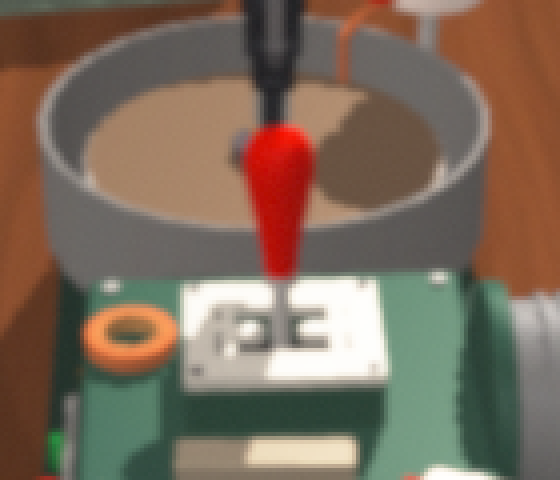

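The side view shows the fingertips at about (270,115) in the crop, behind the handle at (281,160). The arm hides the handle from the top camera. I'll compare the x alignment with the projection.

Run:
```python
from h import *
for P in [(.5445,.0232,.226),(.5447,-.052,.246),(.5455,-.052,.246)]: print(P,(proj('side',P)-[175,150])*4)
```

```text
(0.5445, 0.0232, 0.226) [[272.99393217 124.68702197]]
(0.5447, -0.052, 0.246) [[276.99760985 156.57201246]]
(0.5455, -0.052, 0.246) [[278.36683556 156.54813682]]
```

Call:
{"name": "apply_moves", "arguments": {"plan": [[[-0.002,-0.008,0,0,0,0,1],[-0.002,-0.014,0,0,0,0,1],[-0.002,-0.02,0,0,0,0,1],[-0.002,-0.026,0,0,0,0,1],[-0.002,-0.032,0,0,0,0,1],[-0.002,-0.038,0,0,0,0,1],[-0.002,-0.044,0,0,0,0,1],[-0.002,-0.05,0,0,0,0,1]]]}}

```text
time: 2.87
tool_pos: [0.5476, -0.0268, 0.2267]
tcp_rot: [0.001, 3.141, 0.002]
wrist_force: [-0.3, 3.0, 2.6]
width: -0.001
```

```bash
python3 look.py b
```

```text
2.9667 [ 0.54755671 -0.02763857  0.22648165] [-0.26147825  0.50825485  0.06531388]
```

View pics/bs.png

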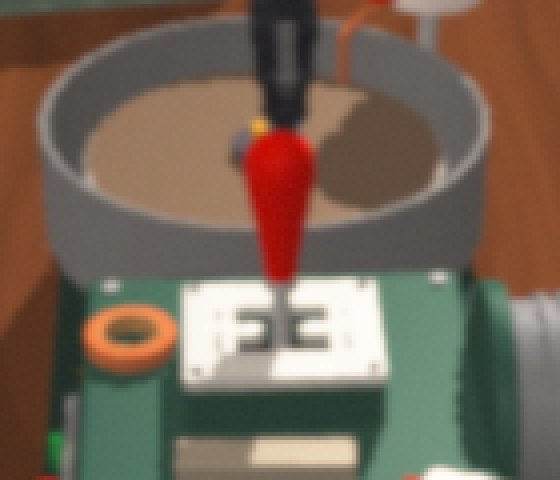

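Contact was felt at 3 N and the handle has started to move: in the crop its top went from row 125 to 130. I'll keep pushing across.

Call:
{"name": "apply_moves", "arguments": {"plan": [[[0,-0.005,0,0,0,0,1],[0,-0.01,0,0,0,0,1],[0,-0.015,0,0,0,0,1],[0,-0.02,0,0,0,0,1],[0,-0.025,0,0,0,0,1],[0,-0.03,0,0,0,0,1],[0,-0.035,0,0,0,0,1],[0,-0.04,0,0,0,0,1]]]}}

```text
time: 3.63
tool_pos: [0.5474, -0.0673, 0.2262]
tcp_rot: [-0.0, -3.142, 0.0]
wrist_force: [0.2, 2.2, 2.6]
width: -0.001
```

```bash
python3 look.py c
```

```text
3.7333 [ 0.54732273 -0.06785148  0.2261132 ] [0.18263085 0.48321128 0.48128652]
```

View pics/cs.png

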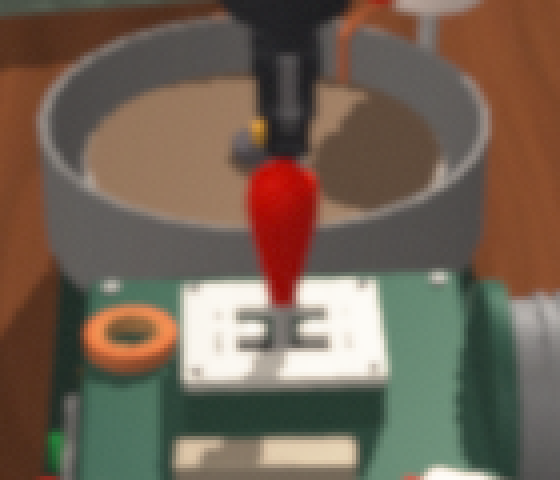

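View pics/ct.png

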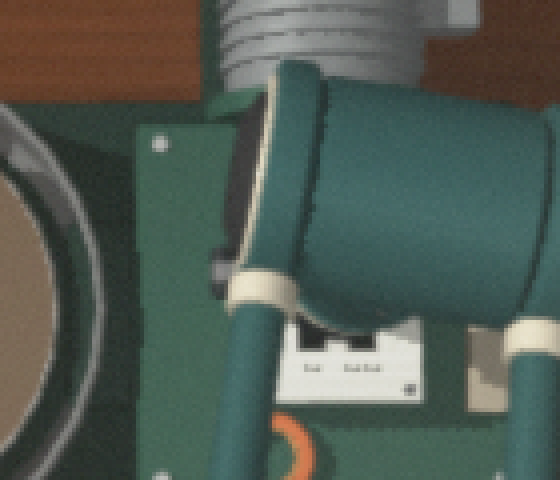

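The lever is mid-gate, with the handle's widest point at about (284,192) in the side crop. I'll work out its angles from the pivot model.

```bash
cat > ang.py <<'E'
from h import *
from scipy.optimize import least_squares
PV=np.array([.5455,-.0905,.084]); Y=.0105
def hp(a,f,L=.165):
    d=np.array([np.tan(f),-np.tan(a),1]); d/=np.linalg.norm(d)
    return PV+R.from_euler('z',Y).apply(d*L)
def solve(uv):
    return least_squares(lambda x: proj('side',hp(*x))[0]-uv,[0,0]).x
def redtop(i):
    im=cv2.imread(f'pics/{i}s.png').astype(int)
    m=(im[...,2]>100)&(im[...,1]<60)&(im[...,0]<60); m[420:]=0; m=m.astype(np.uint8)
    k,l,s,c=cv2.connectedComponentsWithStats(m); q=1+np.argmax(s[1:,4]); m=l==q
    w=m.sum(1); r=np.where(w>=w.max()-1)[0]; r=r.mean(); cols=np.where(m[int(r)])[0]
    top=np.where(w>0)[0][0]; bot=np.where(w>0)[0][-1]
    return top,bot,r,cols.mean(),w.max()
if __name__=='__main__':
    import sys
    for i in sys.argv[1:]:
        t=redtop(i); uv=np.array([t[3],t[2]])/4+[175,150]-.4
        x=solve(uv); bc=np.where
        print(i,t,'across,fwd',x,hp(*x))
E
python3 ang.py a b c
```

```text
a (np.int64(124), np.int64(275), np.float64(157.5), np.float64(277.5), np.int64(76)) across,fwd [-0.27706583 -0.00489561] [ 0.54424919 -0.04537794  0.2427055 ]
b (np.int64(128), np.int64(279), np.float64(165.5), np.float64(279.5), np.int64(72)) across,fwd [-0.17771989 -0.00160582] [ 0.54493295 -0.06133472  0.24640094]
c (np.int64(160), np.int64(303), np.float64(196.35714285714286), np.float64(281.5), np.int64(68)) across,fwd [ 0.06033184 -0.00469317] [ 0.54483154 -0.10045617  0.24869799]
```

Call:
{"name": "apply_moves", "arguments": {"plan": [[[0,-0.004,0,0,0,0,1],[0,-0.008,0,0,0,0,1],[0,-0.012,0,0,0,0,1],[0,-0.016,0,0,0,0,1],[0,-0.019,0,0,0,0,1],[0,-0.021,0,0,0,0,1],[0,-0.021,0,0,0,0,1],[0,-0.021,0,0,0,0,1]]]}}

```text
time: 4.4
tool_pos: [0.5473, -0.0882, 0.2262]
tcp_rot: [-0.0, -3.141, 0.001]
wrist_force: [-0.1, 0.4, 0.5]
width: 0.001
```

```bash
python3 look.py d; python3 ang.py d
```

```text
4.5 [ 0.54744217 -0.08803214  0.22633772] [ 0.64060681  0.24790348 -0.39949687]
d (np.int64(184), np.int64(319), np.float64(237.5), np.float64(283.5), np.int64(72)) across,fwd [ 0.27446689 -0.00743963] [ 0.54478803 -0.13522937  0.24281995]
```

View pics/ds.png

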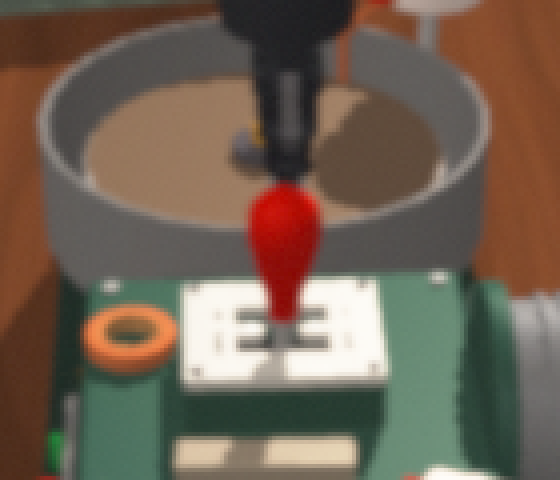

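Run:
```python
from ang import *
# sphere cap r=.021 centred at widest, silhouette top ~ min row of circle; bottom of handle at L=.093
for a in np.arange(-.26,.27,.04):
    c=hp(a,0); k,r,t=K('side'); dep=(r@c+t)[2]
    u=(proj('side',c)[0]-[175,150])*4; b=(proj('side',hp(a,0,.093))[0]-[175,150])*4
    print(round(a,3),'top',round(u[1]-4*k[0,0]*.021/dep,1),'ctr',u.round(1),'bot',b.round(1))
```

```text
-0.26 top 121.2 ctr [277.4 157. ] bot [279.2 273.9]
-0.22 top 124.2 ctr [277.9 160.1] bot [279.4 275.9]
-0.18 top 127.5 ctr [278.3 163.7] bot [279.7 278.2]
-0.14 top 131.4 ctr [278.8 167.7] bot [280.  280.7]
-0.1 top 135.7 ctr [279.3 172.2] bot [280.2 283.5]
-0.06 top 140.4 ctr [279.8 177.1] bot [280.5 286.5]
-0.02 top 145.7 ctr [280.3 182.5] bot [280.8 289.7]
0.02 top 151.4 ctr [280.8 188.4] bot [281.  293.2]
0.06 top 157.5 ctr [281.3 194.7] bot [281.3 296.9]
0.1 top 164.1 ctr [281.8 201.4] bot [281.6 300.8]
0.14 top 171.1 ctr [282.3 208.6] bot [281.9 304.9]
0.18 top 178.6 ctr [282.8 216.2] bot [282.2 309.3]
0.22 top 186.5 ctr [283.3 224.3] bot [282.4 313.8]
0.26 top 194.8 ctr [283.8 232.7] bot [282.7 318.5]
```

The dome-top row of 184 gives across ≈ 0.205 and forward ≈ 0, so the lever is across in neutral. Next I'll back off to the left and go round behind the handle.

Call:
{"name": "apply_moves", "arguments": {"plan": [[[0,0.01,0,0,0,0,1],[0,0.02,0,0,0,0,1],[0.015,0.025,0,0,0,0,1],[0.035,0.025,0,0,0,0,1],[0.055,0.025,0,0,0,0,1],[0.066,0.022,0,0,0,0,1],[0.066,0.012,0,0,0,0,1],[0.066,0.002,0,0,0,0,1]]]}}

```text
time: 5.17
tool_pos: [0.4817, -0.0859, 0.2267]
tcp_rot: [-0.002, 3.14, -0.001]
wrist_force: [-0.7, -0.5, 0.4]
width: 0.002
```

Call:
{"name": "apply_moves", "arguments": {"plan": [[[0,-0.01,0,0,0,0,1],[0,-0.02,0,0,0,0,1],[0,-0.03,0,0,0,0,1],[0,-0.038,0,0,0,0,1],[0,-0.038,0,0,0,0,1],[0,-0.038,0,0,0,0,1],[0,-0.038,0,0,0,0,1],[0,-0.038,0,0,0,0,1]]]}}

```text
time: 5.83
tool_pos: [0.4814, -0.1234, 0.2262]
tcp_rot: [0.0, -3.141, -0.001]
wrist_force: [0.2, 0.5, 1.1]
width: -0.001
```

```bash
python3 look.py e; python3 ang.py e
```

```text
5.9333 [ 0.48140634 -0.12332318  0.22627323] [-0.10429124 -0.64358276  0.73874248]
e (np.int64(188), np.int64(319), np.float64(237.5), np.float64(283.5), np.int64(72)) across,fwd [ 0.27446689 -0.00743963] [ 0.54478803 -0.13522937  0.24281995]
```

View pics/es.png

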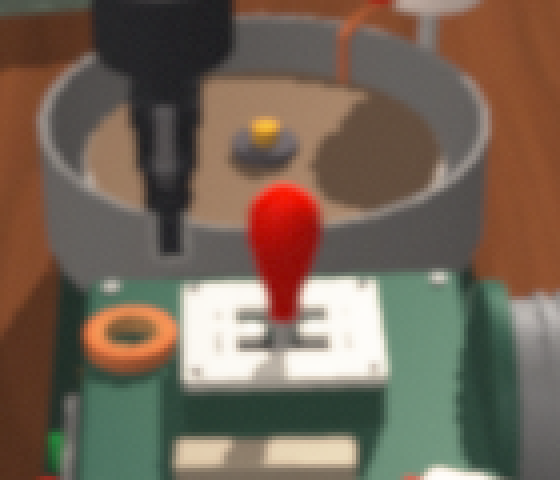

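View pics/et.png

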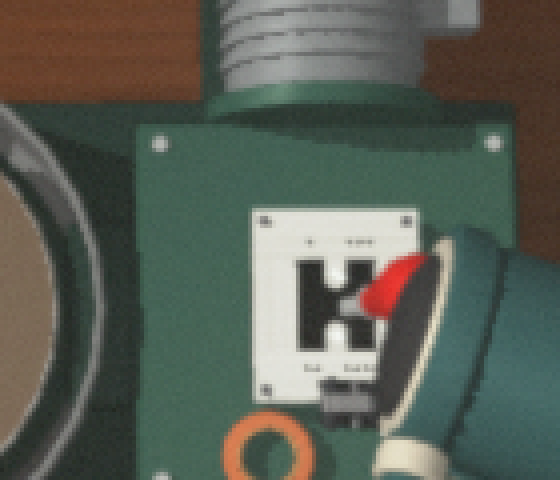

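The lever has settled at about 0.22 across, with forward ≈ 0. The fingers are behind it at about (170,240) in the side crop and clear of the foil. Pushing forward now.

Call:
{"name": "apply_moves", "arguments": {"plan": [[[-0.008,-0.001,0,0,0,0,1],[-0.016,-0.002,0,0,0,0,1],[-0.023,-0.002,0,0,0,0,1],[-0.029,-0.002,0,0,0,0,1],[-0.035,-0.002,0,0,0,0,1],[-0.04,-0.002,0,0,0,0,1],[-0.045,-0.002,0,0,0,0,1],[-0.05,-0.002,0,0,0,0,1]]]}}

```text
time: 6.6
tool_pos: [0.5317, -0.1256, 0.2262]
tcp_rot: [0.0, -3.141, -0.0]
wrist_force: [-2.1, 0.2, 1.5]
width: -0.0
```

```bash
python3 look.py f; python3 ang.py f
```

```text
6.7 [ 0.53206839 -0.12565609  0.22617184] [-0.67596735 -0.05189745  0.91065033]
f (np.int64(184), np.int64(319), np.float64(209.5), np.float64(315.5), np.int64(72)) across,fwd [0.13308449 0.10908501] [ 0.56353392 -0.11207815  0.24658586]
```

View pics/fs.png

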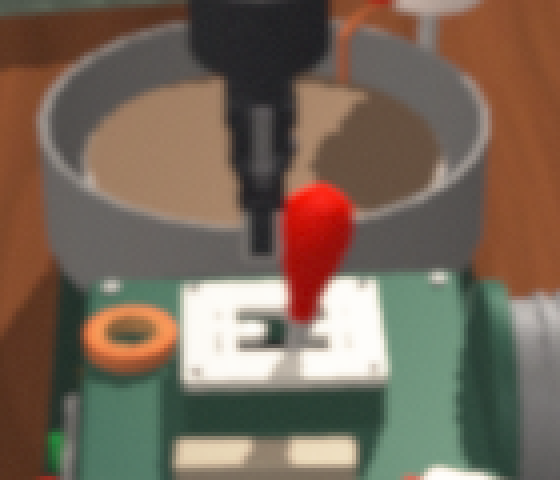

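The lever is now at forward ≈ 0.12 in the right slot, pushing at about 2 N.

Call:
{"name": "apply_moves", "arguments": {"plan": [[[-0.004,0,0,0,0,0,1],[-0.008,0,0,0,0,0,1],[-0.012,0,0,0,0,0,1],[-0.016,0,0,0,0,0,1],[-0.019,0,0,0,0,0,1],[-0.022,0,0,0,0,0,1],[-0.024,0,0,0,0,0,1],[-0.025,0,0,0,0,0,1]]]}}

```text
time: 7.37
tool_pos: [0.5567, -0.1257, 0.2261]
tcp_rot: [0.0, -3.141, 0.0]
wrist_force: [-2.2, 0.2, -0.5]
width: 0.002
```

```bash
python3 look.py g; python3 ang.py g
```

```text
7.4667 [ 0.55662693 -0.12577915  0.22627128] [-1.2360341   0.50826412 -0.43743685]
g (np.int64(192), np.int64(323), np.float64(229.5), np.float64(367.5), np.int64(72)) across,fwd [0.20538706 0.29099201] [ 0.59226001 -0.12230251  0.23900678]
```

View pics/gs.png

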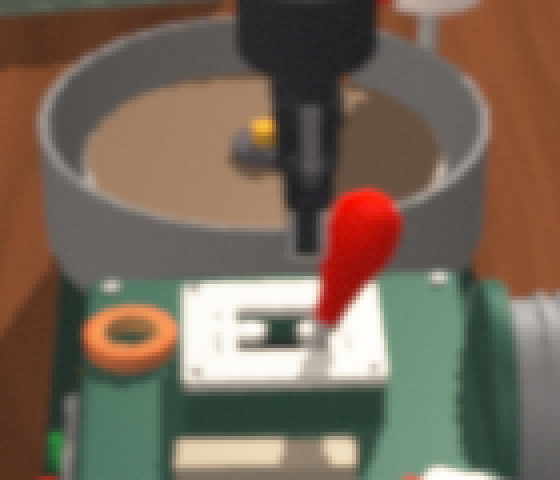

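The lever reads forward ≈ 0.29 and the force is still about 2 N, so the stop hasn't been felt yet. I'll nudge gently until it meets the end.

Call:
{"name": "apply_moves", "arguments": {"plan": [[[-0.001,0,0,0,0,0,1],[-0.001,0,0,0,0,0,1],[-0.002,0,0,0,0,0,1],[-0.002,0,0,0,0,0,1],[-0.002,0,0,0,0,0,1],[-0.003,0,0,0,0,0,1],[-0.003,0,0,0,0,0,1],[-0.003,0,0,0,0,0,1]]]}}

```text
time: 8.13
tool_pos: [0.5595, -0.1257, 0.2263]
tcp_rot: [0.0, 3.141, -0.0]
wrist_force: [-1.7, 0.3, -0.3]
width: 0.001
```

Call:
{"name": "apply_moves", "arguments": {"plan": [[[-0.0005,0,0,0,0,0,1],[-0.001,0,0,0,0,0,1],[-0.0015,0,0,0,0,0,1],[-0.002,0,0,0,0,0,1],[-0.002,0,0,0,0,0,1],[-0.002,0,0,0,0,0,1],[-0.002,0,0,0,0,0,1],[-0.002,0,0,0,0,0,1]]]}}

```text
time: 8.8
tool_pos: [0.561, -0.1257, 0.2261]
tcp_rot: [-0.0, -3.141, -0.0]
wrist_force: [-4.0, 0.6, -0.9]
width: -0.002
```

```bash
python3 look.py i; python3 ang.py i
```

```text
8.9 [ 0.56109779 -0.12566551  0.22609788] [-4.48153117  0.53356827 -1.07104274]
i (np.int64(192), np.int64(323), np.float64(229.5), np.float64(373.5), np.int64(76)) across,fwd [0.19897838 0.31307485] [ 0.59573115 -0.12106175  0.23816812]
```

View pics/is.png

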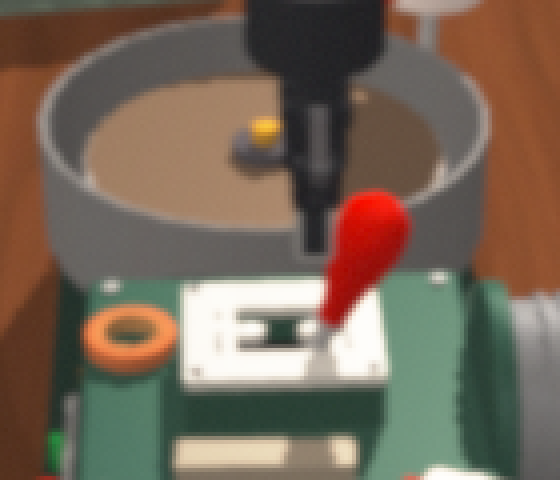

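The static force is now 4.5 N and forward ≈ 0.31, so the lever is at the end stop. I'll retreat backwards, then up and to the left for a clear view.

Call:
{"name": "apply_moves", "arguments": {"plan": [[[0.01,0,0,0,0,0,1],[0.025,0,0,0,0,0,1],[0.045,0,0,0,0,0,1],[0.065,0,-0.015,0,0,0,1],[0.08,0.01,-0.04,0,0,0,1],[0.08,0.035,-0.07,0,0,0,1],[0.08,0.07,-0.08,0,0,0,1],[0.08,0.105,-0.08,0,0,0,1]]]}}

```text
time: 9.57
tool_pos: [0.4844, -0.0204, 0.3122]
tcp_rot: [0.004, 3.129, -0.001]
wrist_force: [0.7, -0.6, 0.2]
width: 0.002
```

Call:
{"name": "apply_moves", "arguments": {"plan": [[[0,0.035,0,0,0,0,1],[0,0.07,0,0,0,0,1],[0,0.105,0,0,0,0,1],[0,0.14,0,0,0,0,1],[0,0.17,0,0,0,0,1],[0,0.19,0,0,0,0,1],[0,0.2,0,0,0,0,1],[0,0.2,0,0,0,0,1]]]}}

```text
time: 10.23
tool_pos: [0.4819, 0.1812, 0.3071]
tcp_rot: [-0.004, 3.139, 0.002]
wrist_force: [-1.1, -0.7, 0.0]
width: -0.002
```

```bash
python3 look.py j; python3 ang.py j
python3 - <<'E'
from h import *
from workcell import read_camera
a=read_camera('top')[:,:,::-1]; cv2.imwrite('pics/top9.png',a)
E
```

```text
10.3333 [0.48181508 0.17890557 0.30672979] [ 0.17483768  0.25972497 -0.64571258]
j (np.int64(192), np.int64(323), np.float64(240.16666666666666), np.float64(369.5), np.int64(76)) across,fwd [0.25795984 0.29790759] [ 0.59288138 -0.1303568   0.23694261]
```

View pics/js.png

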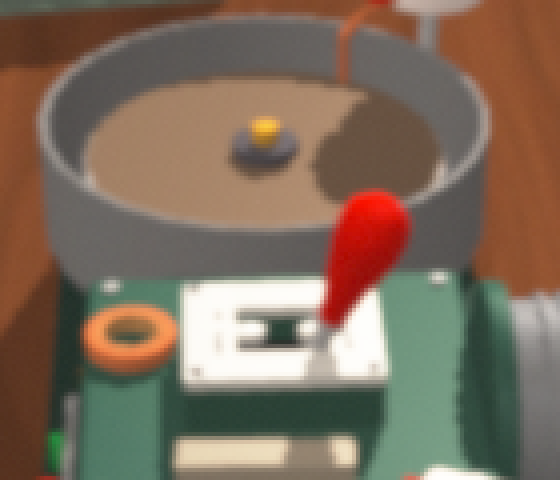

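View pics/top9.png

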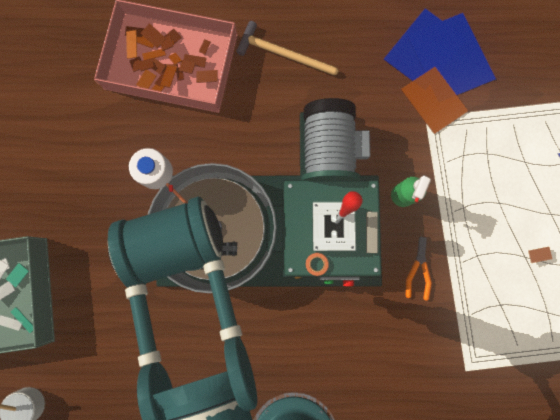

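The lever stayed in the forward right slot, with the handle at (352,202) in the top view. Stone, foil, bottle and pliers are at the same pixels as at the start. One triangulation check, then I'll hand in.

Run:
```python
from ang import *
a=cv2.imread('pics/top9.png').astype(int)
m=((a[...,2]>110)&(a[...,1]<60)&(a[...,0]<60)); m[230:]=0; m[:,:330]=0
c=max(cv2.findContours(m.astype(np.uint8),0,1)[0],key=cv2.contourArea)
ct=np.array([352,201.5]); print(cv2.boundingRect(c))
ht=ct; hs=np.array([371,229])/4+[175,150]-.4
x=least_squares(lambda x:np.r_[proj('top',hp(*x))[0]-ht,proj('side',hp(*x))[0]-hs],[.2,.3]);print(x.x,x.fun)
b=cv2.imread('pics/top0.png').astype(int)
for n,(u,v,w,h) in dict(stone=(365,208,15,46),foil=(303,250,28,30),pliers=(400,235,36,70),bottle=(388,172,46,40)).items():
    print(n,abs(a-b)[v:v+h,u:u+w].max(2).mean())
from workcell import readout,bot
print(abs(readout.read_state()['joint_vel']).max())
print(bot.finish_job())
```

```text
(340, 192, 22, 24)
[0.19769005 0.2991102 ] [ 0.12710258 -0.38278217 -0.32842373 -0.13050448]
stone 24.77246376811594
foil 3.169047619047619
pliers 5.432539682539683
bottle 3.0847826086956522
0.01571763713117162
the job is handed in; nothing more can be done
None
```

The lever is in third gear and the job is handed in; `finish_job` reports no verdict.

- **Moves:** the lever was already at neutral in the left slot. With the fingers shut, I pushed the handle across to the right from its left side. I then went round behind it and pushed it forward until it met the slot's end. The highest wrist force I read was about 4.5 N, at the stop, and the fingers were shut throughout, so nothing was pinched. The run took about 10 s of the 64 s allowed.
- **Lever position:** the last check, using both cameras after backing away, gave about 0.20 rad across and 0.30 rad forward. The limits are above 0.16 and above 0.265.
- **Disagreement:** the rough estimate from the side camera alone put the sideways angle at 0.26 rad. It came from finding the handle's widest row, which was noisy. The forward angle there agreed, at 0.30 rad.
- **Bystanders:** the foil, pliers and bottle showed almost no change between the first and last top pictures. The stone's patch did change, by about 25 grey levels. I put that down to the lever's shadow moving, because its outline is in the same place, but I did not measure the stone's position separately.
- **Clearance:** the arm was at rest, well clear of everything, when I handed in.

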